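# Line up the quarter-turn fastener and hold the dryer's access panel shut

### The arm

A 7-joint arm with a two-finger parallel gripper is mounted at the origin on the work surface. World frame = base frame: x ahead of the robot, y to its left, z up, the work surface at z = 0. Lengths are in m, angles in rad, forces in N, time in s.
With the tool pointing down it reaches from about 0.4 to 0.85 m from the base axis. Payload 4.5 kg.
Tool frame: the origin (TCP) lies midway between the tips of the shut fingers; the grasp point (between the pads) lies ctrl.grip_depth behind it (ctrl.grip_depth is the distance from the TCP to the grasp point, in m); z points along the fingers, y is the line along which they close (so a half turn about z gives the same grasp; the last joint's range is limited). The gripper opens to 88 mm and grips with 3 to 60 N. Pads are 18 mm wide; open, the fingers measure 123 mm over their backs; the gripper's body (75 mm by 187 mm) begins 45 mm behind the grasp point.
Start: joints at [1.361, 0.689, -0.195, 1.565, 0.157, 0.902, -0.215], TCP at [0.151, -0.607, 0.239] pointing down, gripper open.
Joint ranges: [-3.01, 3.01], [-0.46, 2.08], [-1.47, 1.51], [0.13, 2.56], [-1, 4.14], [0.04, 2.09], [-2.66, 2.66]. Speed limits (rad/s): [2.57, 2.57, 3.14, 3.14, 3.14, 3.14, 3.14].

### API

Orientations are given as a rotation vector (axis times angle).
In Python, from station import ctrl, vision gives the robot as it stands.
- The arm moves only by the shell command python3 -m jog 'ROWS'. ROWS is a JSON object of lists of equal length, an entry for each row: "translation": the shift along the world's x, y, z in mm, a list of three; "delta_rot": the turn, a rotation vector about the world's x, y, z in degrees, a list of three; "gripper": the opening, from -1 (shut) to 1 (fully open), so that 0 is half open. A call has 1 to 20 rows; each row shifts and turns the commanded pose from where the row before left it; what a row does not reach is not made up. A row lasts 1/10 s, in which the tool goes at most 50 mm and 8.59 degrees, less where a joint would pass 70% of its speed; a pose out of reach is approached as far as the arm can. A call is refused whole if a number of a shift passes 50 or a number of a turn 8.59, either way. A call with a gripper value outside its range is refused whole. The fingers move at their own pace and stop on an object; the grip force is fixed at half the most. Time passes only in rows, so rows that do not move let the fingers close. It gives the time, the measured TCP pose, the force, the opening and the grip force at its end, in the units of the state.
- ctrl.state(): the state, without advancing time (a new reading comes with each control period).
- vision.read_camera(name): name is "scene" or "top"; returns a dict with "pixels" (420x560x3 uint8, red, green, blue), "z_map" (420x560 float32, m along the optical axis (not along the pixel's ray), 0 where there is no reading), "mtx" (3x3 intrinsics, pixels), "R" (3x3) and "t" (3): a world point X has camera coordinates R X + t. Camera axes: x right, y down, z forward; pixel columns grow to the right and rows downward; lengths in m; the calibration is good to about 2 mm. A picture is of the moment at which its call begins.
- ctrl.job_done(): hands the job in; it is judged then, once.
The state is a dict: "t": time; "qpos": joint angles; "joint_vel": joint speeds; "joint_efforts": joint torques, N m; "tcp_pos": TCP position; "ee_rot": TCP orientation; "force": force on the tool from outside, world axes, zero at the start; "moment": the same for the moment, N m; "grip_width": finger opening in m; "gripper_force": force on a finger pad.
Only numpy, scipy, OpenCV 4.12 (cv2) and the standard library are available. Lean on these libraries where they do the work, as an engineer would, in place of code of your own. Each camera call takes 0.05 s, during which the arm holds its last target. There are 200 camera calls.

### The job

First turn the wing-shaped quarter-turn fastener on top of the small bench dryer until it lines up with the engraved index lines, while the panel is still away. Then take the access panel by its bar handle, lower it over the dryer's opening so that the fastener comes through the panel's slot, press it fully down against the frame so the gasket is squeezed, and finish while still holding it pressed down like that, ready for a colleague to lock it. Leave the glassware and the dishes standing where they are.

Things in the scene. Friction and masses are not known exactly. Their poses are not given: they have to be found in the camera images.
- housing: Bench dryer, fixed: white and steel box 200 (x) x 300 (y) x 90 mm high. Origin: centre of its underside; z up, y along its long side. Its top face is the steel frame, 90 mm up, with a 68 x 104 mm opening centred at x 0, y -30 mm. The fastener stands at x 0, y +52 mm. Two engraved black lines on the top beside it run along x and show how it must point.
- seat (a point): Centre of the dryer's opening, at the level of the steel frame (top face); same axes as the housing. The panel's origin belongs here. The fastener's axis is at y +82 mm from here.
- gasket (a joint): Squeeze of the silicone gasket, a stiff sprung ring round the opening (88 x 124 mm outside, 10 mm wide) that sinks straight into the frame. 0 = free, top 5 mm above the frame; 0.005 m = fully squeezed, panel touching the frame. It yields from about 3.7 N and takes about 9.7 N (panel's weight included) for the full 5 mm; it springs back when let go.
- fastener (a joint): Turn of the wing fastener about the vertical, rad, counter-clockwise from above positive. 0 = lined up (wing's long side along the housing's x axis, pointing at the index lines); starts 0.7 to 1.4. There is no stop at 0 (range -0.5 to 1.75); light friction (0.04 N m) keeps it where it is left.
- fastener_grip (a point): Point on the fastener's axis at the height to grip, 24 mm above the frame. The steel wing is 34 mm long (the point's x axis), 9 mm thick (y), and reaches from 8 to 34 mm above the frame, on a thin neck of 8 mm diameter. The point turns with it.
- panel: Loose access panel, about 0.25 kg: aluminium plate 100 (x) x 170 (y) x 4 mm, lying flat on the bench. Origin: underside, below the middle of its handle; the plate reaches from y -70 to +100 mm. Its steel bar handle is 12 mm wide (x), 70 mm long (y), 32 to 48 mm above the underside, on two 10 mm posts at y -30 and +30 mm.
- panel_handle (a point): Middle of the panel's bar handle, 40 mm above the underside; same axes as the panel (the bar runs along y, pinch it across x).
- panel_slot (a point): Centre of the slot through the panel, 42 mm (x) by 16 mm (y), at y +82 mm from the panel's origin, 2 mm above its underside. When seated, the panel's axes match the housing's and the wing stands in this slot with 4 mm to spare at each end and 3.5 mm at each side.
- beaker_tall: Bystander: empty glass beaker, 60 mm diameter, 100 mm high. Origin: centre of its underside.
- beaker_low: Bystander: empty glass beaker, 72 mm diameter, 65 mm high. Origin: centre of its underside.
- dishes: Bystander: stack of three pale round plastic dishes, 90 mm diameter, 45 mm high. Origin: centre of its underside.
Not all that is in view belongs to the job. Of the things that look like the panel, the middle-sized one is meant.

How it is judged:
On the way, in this order (a step that is already met when the one before it is completed fails the run):
1. The fastener is turned into line with the index lines (within 0.15 rad) while the panel is still away from the dryer (value of joint fastener between -0.15 and 0.15 rad and horizontal distance between panel and seat above 0.15 m), for 0.3 s.
2. The panel lies over the opening with the fastener through its slot (horizontal distance between panel and seat below 0.01 m and angle between the y axis of panel and the y axis of housing, either way round below 0.12 rad and angle between panel's own z axis and vertical below 0.05 rad and horizontal distance between panel_slot and fastener_grip below 0.01 m and z of panel in the frame of seat below 0.0075 m), for 0.1 s.
At the end, for the whole second after the job is handed in: Panel within 10 mm and 0.12 rad of its place, level within 0.05 rad, fastener through its slot (10 mm) and within 0.25 rad of line; the fingers press on it (over 1 N), the gasket is squeezed over 3 mm and the panel is within 2.5 mm of the frame, through the last second (horizontal distance between panel and seat below 0.01 m and angle between the y axis of panel and the y axis of housing, either way round below 0.12 rad and angle between panel's own z axis and vertical below 0.05 rad and horizontal distance between panel_slot and fastener_grip below 0.01 m and z of panel in the frame of seat below 0.0025 m and value of joint gasket above 0.003 m and value of joint fastener between -0.25 and 0.25 rad and contact force between the fingers and panel above 1 N); the arm keeps its last pose, push and grip.
It fails at once if the tall glass beaker is moved more than 30 mm or tipped (distance of beaker_tall from where it was at the start of the episode above 0.03 m or angle between beaker_tall's own z axis and vertical above 0.3 rad).
It fails at once if the low glass beaker is moved more than 30 mm or tipped (distance of beaker_low from where it was at the start of the episode above 0.03 m or angle between beaker_low's own z axis and vertical above 0.3 rad).
It fails at once if the stack of dishes is moved more than 30 mm or tipped (distance of dishes from where it was at the start of the episode above 0.03 m or angle between dishes's own z axis and vertical above 0.3 rad).
It also fails if it takes over 48 s, if anything falls off the work surface, if the arm or the gripper's body presses on something with over 40 N, if the wrist force passes 120 N, or if a joint passes its speed limit or range.

## Working session

There is one attempt and no reset: what is moved stays moved. The work goes in short steps, Python scripts to look and compute and a shell command to move; the robot and the scene stay as the last step left them, time stands still between calls to the robot, and variables do not carry over. Pictures are saved under pics/ and viewed, at most 10 in all, crops included, and the job is handed in when it is done.

```bash
ls; mkdir -p pics; cat > h.py <<'E'
import numpy as np, cv2
from station import ctrl, vision
def world(c,u,v,z=None):
    K,R,t=c["mtx"],c["R"],c["t"]
    d=R.T@np.linalg.inv(K)@np.array([u,v,1.]); o=-R.T@t
    s=c["z_map"][int(round(v)),int(round(u))] if z is None else (z-o[2])/d[2]
    return o+s*d
def cloud(c):
    h,w=c["z_map"].shape; u,v=np.meshgrid(np.arange(w),np.arange(h))
    p=np.stack([u,v,np.ones_like(u)],-1)@np.linalg.inv(c["mtx"]).T*c["z_map"][...,None]
    return (p-c["t"])@c["R"]
def save(c,n): cv2.imwrite(f"pics/{n}.png",cv2.cvtColor(c["pixels"],cv2.COLOR_RGB2BGR))
E
python3 - <<'E'
from h import *
for n in("scene","top"):
    c=vision.read_camera(n); save(c,n+"0"); np.savez(n+"0.npz",**c); print(n,-c["R"].T@c["t"],c["mtx"][0,0])
s=ctrl.state(); print(s["t"],s["tcp_pos"],s["ee_rot"],s["grip_width"],s["force"],ctrl.grip_depth)
E
```

```text
pics
scene [ 1.03077423 -0.3899816   1.11823517] 530.0737591354975
top [ 0.33091701 -0.04463668  1.20813069] 487.8544825212352
0.1 [ 0.15068092 -0.60598261  0.23802264] [-3.11670070e+00 -3.81864395e-01  4.92556322e-04] 0.08817013756196422 [ 0.25051443  0.10861627 -0.12246886] 0.0187
```

View pics/scene0.png

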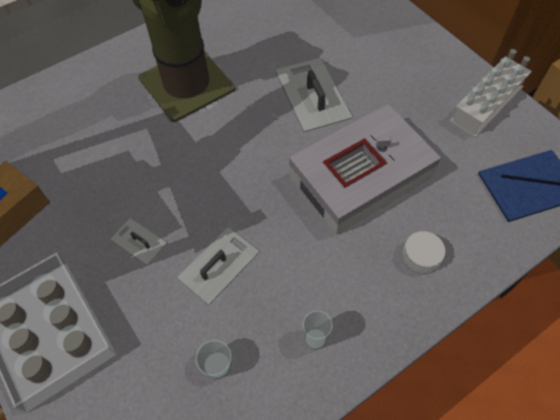

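View pics/top0.png

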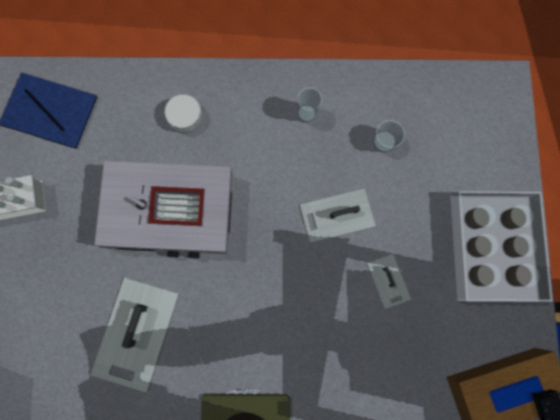

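The scene view shows the dryer at (365,165), with the wing at (383,145) and the red gasket at (355,163). Three things look like the panel in the top view: the large plate at (135,335), the medium one at (338,214) and the small one at (390,281). At about 406 px/m the medium one is roughly 170 mm long, so that's my choice. Next I'll measure it and check it in a crop.

```bash
cat >> h.py <<'E'
def rect(c,mask,z,name):
    cn=max(cv2.findContours(mask.astype(np.uint8),0,2)[0],key=cv2.contourArea)
    P=np.array([world(c,u,v,z)[:2] for u,v in cn[:,0]],np.float32)
    (x,y),s,a=cv2.minAreaRect(P); b=cv2.boxPoints(((x,y),s,a))
    e=max((b[1]-b[0],b[2]-b[1]),key=np.linalg.norm)
    ang=np.degrees(np.arctan2(e[1],e[0])) % 180
    print(name,"c",np.round((x,y),4),"size",np.round(sorted(s),4),"long-axis deg %.1f"%ang); return x,y,ang
E
python3 - <<'E'
from h import *
c=dict(np.load("top0.npz")); W=cloud(c); Z=W[...,2]; px=c["pixels"].astype(int)
v,u=np.mgrid[:420,:560]
box=lambda a,b,p,q:(u>=a)&(u<b)&(v>=p)&(v<q)
k=np.ones((3,3),np.uint8)
m=(Z>.08)&(Z<.135)&box(80,250,140,270)
rect(c,cv2.morphologyEx(m.astype(np.uint8),2,k),.09,"housing top")
print("top z",np.median(Z[m]))
hsv=cv2.cvtColor(c["pixels"],cv2.COLOR_RGB2HSV)
red=(px[...,0]>1.6*px[...,1])&box(130,220,170,240); rect(c,red,.095,"gasket")
print("gasket z",np.median(Z[red]))
w=(Z>.105)&box(110,160,180,225); rect(c,w,.124,"wing z"); print("wing z",np.percentile(Z[w],[50,95]),w.sum())
for n,b in(("mid",box(295,380,185,245)),("big",box(85,185,270,395)),("small",box(362,415,250,312))):
    sat=hsv[...,1]
    h=(Z>.025)&b; rect(c,h,.048,n+" handle"); print(np.percentile(Z[h],[50,95]))
    pl=(px[...,1]-px[...,0]>=0)&(px.sum(2)>330)&b
    rect(c,cv2.morphologyEx((pl|h).astype(np.uint8),2,k),.004,n+" plate"); rect(c,cv2.morphologyEx((pl).astype(np.uint8),2,k),.004,n+" plate only")
a=cv2.resize(c["pixels"][180:250,295:385],None,fx=6,fy=6,interpolation=2);b=cv2.resize(c["pixels"][150:262,85:240],None,fx=4,fy=4,interpolation=2)
H=max(a.shape[0],b.shape[0]); a=a[:,:]; 
pad=lambda i,w:cv2.copyMakeBorder(i,0,H-i.shape[0],0,0,0)
f=0.66; o=np.hstack([pad(a,0),pad(b,0)]); o=cv2.resize(o,None,fx=f,fy=f); cv2.imwrite("pics/crop1.png",o[...,::-1]); print(o.shape)
E
```

```text
housing top c [0.5337 0.1923] size [0.2005 0.3003] long-axis deg 87.6
top z 0.08885305910299768
gasket c [0.5327 0.1615] size [0.085  0.1219] long-axis deg 87.8
gasket z 0.09347470668014214
wing z c [0.5345 0.2421] size [0.0092 0.0372] long-axis deg 59.6
wing z [0.12179073 1.20813069] 76
mid handle c [ 0.5294 -0.2371] size [0.0136 0.0721] long-axis deg 104.4
[0.04637765 1.20813069]
mid plate c [ 0.5302 -0.2264] size [0.1504 0.213 ] long-axis deg 89.7
mid plate only c [ 0.5302 -0.2264] size [0.1504 0.213 ] long-axis deg 89.7
big handle c [0.2583 0.2587] size [0.0252 0.1015] long-axis deg 163.9
[0.06426979 1.20813069]
big plate c [0.2978 0.2703] size [0.1812 0.2454] long-axis deg 90.3
big plate only c [0.3128 0.2704] size [0.1514 0.2454] long-axis deg 90.3
small handle c [ 0.374  -0.3383] size [0.0093 0.0474] long-axis deg 20.0
[0.03265441 1.20813069]
small plate c [ 0.3768 -0.3542] size [0.0295 0.0485] long-axis deg 177.7
small plate only c [ 0.3996 -0.3135] size [0.0171 0.0346] long-axis deg 90.3
(296, 766, 3)
```

View pics/crop1.png

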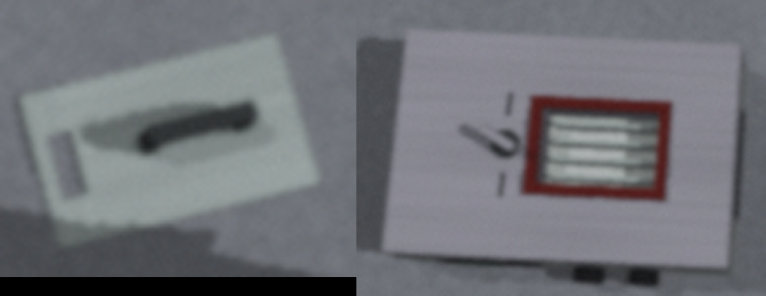

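The crop confirms the choice: the medium plate has its handle and its slot end (+y) to the left, at about (65,165) in the crop. In the right half of the crop, the wing at (490,140) is about 60° off the index lines at (510,103) and (502,184). I'll cross-check with the second camera.

```bash
python3 - <<'E'
from h import *
Rz=lambda p,c,a:(p-c)@np.array([[np.cos(a),-np.sin(a)],[np.sin(a),np.cos(a)]])
for n in("top","scene"):
    c=dict(np.load(n+"0.npz")); W=cloud(c); ok=c["z_map"]>0; X,Y,Z=W[...,0],W[...,1],W[...,2]; px=c["pixels"].astype(int); print(n)
    near=lambda x,y,r:ok&(np.hypot(X-x,Y-y)<r)
    def fit(m,name,z=None):
        P=W[m][:,:2].astype(np.float32)
        (x,y),s,a=cv2.minAreaRect(P); b=cv2.boxPoints(((x,y),s,a)); e=max((b[1]-b[0],b[2]-b[1]),key=np.linalg.norm)
        vx,vy,_,_=cv2.fitLine(P,2,0,.01,.01).ravel()
        print(name,m.sum(),"c",np.round((x,y),4),np.round(sorted(s),4),"rect %.1f line %.1f"%(np.degrees(np.arctan2(e[1],e[0]))%180,np.degrees(np.arctan2(vy,vx))%180),"z %.4f"%np.median(Z[m]))
    fit(near(.535,.243,.03)&(Z>.112)&(Z<.135),"wing")
    fit(near(.53,-.237,.06)&(Z>.035)&(Z<.06),"handle")
    fit(near(.533,.16,.09)&(px[...,0]>1.6*px[...,1])&(Z>.085)&(Z<.1),"gasket")
    m=near(.525,-.22,.13)&(px[...,1]>px[...,2]+2)&(Z<.02); m=cv2.morphologyEx(m.astype(np.uint8),2,np.ones((3,3)))>0
    fit(m,"plate")
    fit(cv2.morphologyEx((near(.5337,.1923,.2)&(Z>.083)&(Z<.096)).astype(np.uint8),2,np.ones((3,3)))>0,"top")
    for x,y,r,q in((.53,-.22,.12,"plate"),):
        print([tuple(px[int(v),int(u)]) for u,v in ([(330,205),(355,200),(300,190),(330,240)] if n=="top" else [(215,275),(195,270)])])
E
```

```text
top
wing 63 c [0.5364 0.2447] [0.0088 0.0347] rect 59.2 line 58.9 z 0.1218
handle 151 c [ 0.5311 -0.2383] [0.0122 0.0694] rect 104.2 line 104.3 z 0.0463
gasket 578 c [0.533  0.1621] [0.0859 0.1225] rect 87.5 line 87.9 z 0.0935Traceback (most recent call last):
  File "<stdin>", line 15, in <module>
  File "<stdin>", line 9, in fit
cv2.error: OpenCV(4.12.0) /io/opencv/modules/imgproc/src/linefit.cpp:50: error: (-215:Assertion failed) count > 0 in function 'fitLine2D_wods'
```

```bash
cat >> h.py <<'E'
def fit(c,x,y,r,z0,z1,name,red=False):
    W=cloud(c); Z=W[...,2]; px=c["pixels"].astype(int)
    m=(c["z_map"]>0)&(np.hypot(W[...,0]-x,W[...,1]-y)<r)&(Z>z0)&(Z<z1)
    if red: m&=px[...,0]>1.6*px[...,1]
    if m.sum()<5: print(name,"none"); return
    P=W[m][:,:2].astype(np.float32); (x,y),s,a=cv2.minAreaRect(P)
    vx,vy,_,_=cv2.fitLine(P,2,0,.01,.01).ravel()
    print(name,m.sum(),"c",np.round((x,y),4),np.round(sorted(s),4),"line %.1f"%(np.degrees(np.arctan2(vy,vx))%180),"z %.4f"%np.median(Z[m]))
E
python3 - <<'E'
from h import *
c=dict(np.load("scene0.npz"))
fit(c,.535,.243,.03,.112,.135,"wing");fit(c,.53,-.237,.06,.035,.06,"handle");fit(c,.533,.16,.09,.085,.1,"gasket",True)
fit(c,.5337,.1923,.2,.083,.096,"top")
for n in("top","scene"):
    c=dict(np.load(n+"0.npz"));print(n)
    fit(c,.52,-.22,.11,.0025,.012,"plate?")
    for a in((.65,.1,.1),(.7,-.1,.1),(.65,-.3,.1),(.75,.1,.1)): fit(c,*a,.02,.12,"byst")
E
```

```text
wing 78 c [0.5391 0.2433] [0.0125 0.0341] line 60.5 z 0.1201
handle 193 c [ 0.5341 -0.2395] [0.0136 0.0698] line 104.2 z 0.0451
gasket 547 c [0.5344 0.1624] [0.0885 0.1246] line 86.3 z 0.0929
top 7702 c [0.5355 0.1929] [0.2044 0.3048] line 87.5 z 0.0884
top
plate? 1713 c [ 0.5182 -0.2197] [0.2099 0.214 ] line 103.9 z 0.0042
byst 1928 c [0.5916 0.1189] [0.081  0.1597] line 82.7 z 0.0887
byst 214 c [ 0.7769 -0.1402] [0.0189 0.0528] line 68.7 z 0.0696
byst 190 c [ 0.71   -0.3423] [0.0447 0.0703] line 60.9 z 0.0525
byst 863 c [0.7793 0.1573] [0.0699 0.0898] line 157.9 z 0.0432
scene
plate? 1303 c [ 0.5254 -0.2231] [0.2067 0.2069] line 107.1 z 0.0038
byst 2651 c [0.5935 0.1192] [0.0839 0.1627] line 81.2 z 0.0869
byst 350 c [ 0.7794 -0.1394] [0.0182 0.0506] line 60.0 z 0.0672
byst 398 c [ 0.7104 -0.3416] [0.0421 0.0705] line 66.8 z 0.0482
byst 1058 c [0.781  0.1568] [0.07   0.0894] line 147.3 z 0.0426
```

```bash
python3 -m jog '{"translation":[[35,31,0],[35,31,0],[35,31,0],[35,31,0],[35,31,0],[35,31,0],[35,31,0],[35,31,0],[35,31,0],[35,31,0],[2,40,0],[2,40,0],[2,40,0],[2,40,0],[2,40,0],[2,40,0],[2,40,0],[2,40,0],[2,40,0],[2,40,0]],"delta_rot":[[0,0,0],[0,0,0],[0,0,0],[0,0,0],[0,0,0],[0,0,0],[0,0,0],[0,0,0],[0,0,0],[0,0,0],[0,0,4.5],[0,0,4.5],[0,0,4.5],[0,0,4.5],[0,0,4.5],[0,0,4.5],[0,0,4.5],[0,0,4.5],[0,0,4.5],[0,0,4.5]],"gripper":[0,0,0,0,0,0,0,0,0,0,0,0,0,0,0,0,0,0,0,0]}'
cat > s.py <<'E'
from h import *
from scipy.spatial.transform import Rotation as Ro
s=ctrl.state(); R=Ro.from_rotvec(s["ee_rot"]).as_matrix()
print("t %.2f"%s["t"],"tcp",np.round(s["tcp_pos"],4),"close-dir %.1f"%np.degrees(np.arctan2(R[1,1],R[0,1])),"tilt z",np.round(R[:,2],3),"w %.4f gf %.1f"%(s["grip_width"],s["gripper_force"]),"F",np.round(s["force"],1),"q",np.round(s["qpos"],2))
E
python3 s.py
```

```text
t: 2.1
tcp_pos: [0.5205, 0.1049, 0.2385]
ee_rot: [2.732, 1.551, -0.001]
force: [1.3, 0.1, -0.8]
grip_width: 0.0438
gripper_force: 0.0
t 2.10 tcp [0.5205 0.1049 0.2385] close-dir -30.8 tilt z [-0. -0. -1.] w 0.0438 gf 0.0 F [ 1.3  0.1 -0.8] q [-0.08  0.58 -0.34  1.84  0.27  0.76 -1.09]
```

```bash
python3 -m jog '{"translation":[[5.5,45,0],[5.5,45,0],[5.5,45,0],[0,4.5,-20],[0,0,-30],[0,0,-30],[0,0,0],[0,0,0]],"delta_rot":[[0,0,0.3],[0,0,0],[0,0,0],[0,0,0],[0,0,0],[0,0,0],[0,0,0],[0,0,0]],"gripper":[0,0,0,0,0,0,0,0]}'
python3 s.py
python3 - <<'E'
from h import *
c=vision.read_camera("scene");p=c["pixels"][60:240,270:470];import cv2
cv2.imwrite("pics/s1.png",cv2.resize(p,None,fx=3,fy=3,interpolation=2)[...,::-1])
E
```

```text
t: 2.9
tcp_pos: [0.5373, 0.2429, 0.1588]
ee_rot: [-2.731, -1.553, 0.002]
force: [0.9, 0.1, 0.4]
grip_width: 0.0444
gripper_force: 0.0
t 2.90 tcp [0.5373 0.2429 0.1588] close-dir -30.7 tilt z [-0.001 -0.    -1.   ] w 0.0444 gf 0.0 F [0.9 0.1 0.4] q [-0.34  0.75 -0.28  1.75  0.31  0.68 -1.33]
```

View pics/s1.png

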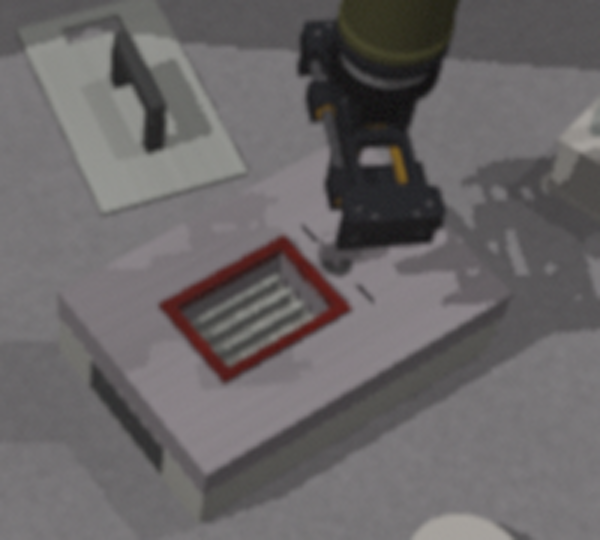

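The gripper, at (385,215) in the crop, hangs directly over the fastener, whose base shows at (335,262). I'll lower it and close.

```bash
python3 -m jog '{"translation":[[0,1,-20],[0,0,-20],[0,0,-10],[0,0,-9],[0,0,0],[0,0,0],[0,0,0],[0,0,0],[0,0,0],[0,0,0]],"delta_rot":[[0,0,0],[0,0,0],[0,0,0],[0,0,0],[0,0,0],[0,0,0],[0,0,0],[0,0,0],[0,0,0],[0,0,0]],"gripper":[0,0,0,0,0,-1,-1,-1,-1,-1]}'
python3 s.py
```

```text
t: 3.95
tcp_pos: [0.5369, 0.2444, 0.1001]
ee_rot: [-2.73, -1.554, 0.0]
force: [-1.7, 0.3, 1.6]
grip_width: 0.0085
gripper_force: 30.0
t 3.95 tcp [0.5369 0.2444 0.1001] close-dir -30.7 tilt z [-0.  0. -1.] w 0.0085 gf 30.0 F [-1.7  0.3  1.6] q [-0.37  0.84 -0.24  1.78  0.34  0.56 -1.36]
```

```bash
python3 -m jog '{"translation":[[0,0,0],[0,0,0],[0,0,0],[0,0,0],[0,0,0],[0,0,0],[0,0,0],[0,0,0],[0,0,0],[0,0,0],[0,0,0],[0,0,0],[0,0,0]],"delta_rot":[[0,0,-6.2],[0,0,-6.2],[0,0,-6.2],[0,0,-6.2],[0,0,-6.2],[0,0,-6.2],[0,0,-6.2],[0,0,-6.2],[0,0,-6.2],[0,0,-6],[0,0,0],[0,0,0],[0,0,0]],"gripper":[-1,-1,-1,-1,-1,-1,-1,-1,-1,-1,-1,-1,-1]}'
python3 s.py
```

```text
t: 5.25
tcp_pos: [0.5363, 0.2456, 0.1]
ee_rot: [-3.139, 0.063, 0.002]
force: [-5.1, 3.8, 5.4]
grip_width: 0.0087
gripper_force: 30.0
t 5.25 tcp [0.5363 0.2456 0.1   ] close-dir -92.3 tilt z [-0.001  0.002 -1.   ] w 0.0087 gf 30.0 F [-5.1  3.8  5.4] q [-0.52  0.83  0.03  1.79 -0.05  0.52 -2.07]
```

```bash
python3 -m jog '{"translation":[[0,0,0],[0,0,0],[0,0,0],[0,0,10],[0,0,30],[0,0,40],[0,0,20],[0,-30,0],[0,-40,0],[0,-40,0],[0,-40,0],[0,-40,0],[0,-40,0],[0,0,0]],"delta_rot":[[0,0,0],[0,0,0],[0,0,0],[0,0,0],[0,0,0],[0,0,0],[0,0,0],[0,0,8],[0,0,8],[0,0,8],[0,0,8],[0,0,8],[0,0,8],[0,0,0]],"gripper":[-0.2,-0.2,-0.2,-0.2,-0.2,-0.2,-0.2,0,0,0,0,0,0,0]}'
python3 s.py
python3 - <<'E'
from h import *
for n in("top","scene"):
    c=vision.read_camera(n); print(n); np.savez(n+"1.npz",**c)
    fit(c,.537,.244,.03,.112,.135,"wing");fit(c,.532,-.239,.06,.035,.06,"handle");fit(c,.533,.16,.09,.085,.1,"gasket",True);fit(c,.5345,.1926,.2,.083,.096,"top")
E
```

```text
t: 6.65
tcp_pos: [0.5371, 0.0048, 0.2]
ee_rot: [2.899, 1.198, -0.004]
force: [-0.4, -0.6, 0.2]
grip_width: 0.0444
gripper_force: 0.0
t 6.65 tcp [0.5371 0.0048 0.2   ] close-dir -45.1 tilt z [-0.001 -0.006 -1.   ] w 0.0444 gf 0.0 F [-0.4 -0.6  0.2] q [ 0.05  0.63 -0.24  1.87  0.23  0.67 -1.12]
top
wing 72 c [0.5357 0.2442] [0.0083 0.0333] line 177.2 z 0.1215
handle 151 c [ 0.5312 -0.2385] [0.0124 0.0693] line 104.3 z 0.0466
gasket 499 c [0.5333 0.1617] [0.0864 0.1219] line 87.4 z 0.0936
top 7575 c [0.5349 0.2049] [0.2008 0.2786] line 81.7 z 0.0888
scene
wing 74 c [0.5378 0.2451] [0.0135 0.0356] line 179.7 z 0.1201
handle 199 c [ 0.5343 -0.239 ] [0.0142 0.0703] line 104.2 z 0.0449
gasket 547 c [0.5334 0.1623] [0.0884 0.1247] line 86.1 z 0.0930
top 6913 c [0.5363 0.193 ] [0.2046 0.3036] line 100.0 z 0.0883
```

```bash
python3 -m jog '{"translation":[[-1,-35,0],[-1,-35,0],[-1,-35,0],[-1,-35,0],[-1,-35,0],[0,-35,0],[0,-34,0],[0,0,-40],[0,0,-40],[0,0,-20],[0,0,0],[0,0,0]],"delta_rot":[[0,0,8.5],[0,0,8.5],[0,0,8.5],[0,0,8.5],[0,0,8.5],[0,0,8.5],[0,0,8.4],[0,0,0],[0,0,0],[0,0,0],[0,0,0],[0,0,0]],"gripper":[0,0,0,0,0,0,0,0,0,0,0,0]}'
python3 s.py
python3 - <<'E'
from h import *
c=vision.read_camera("scene");p=c["pixels"][180:320,150:310]
cv2.imwrite("pics/s2.png",cv2.resize(p,None,fx=3,fy=3,interpolation=2)[...,::-1])
E
```

```text
t: 7.95
tcp_pos: [0.5337, -0.2284, 0.1004]
ee_rot: [1.913, 2.492, 0.001]
force: [-0.9, -0.3, 1.2]
grip_width: 0.044
gripper_force: 0.0
t 7.95 tcp [ 0.5337 -0.2284  0.1004] close-dir 15.0 tilt z [ 0.001  0.    -1.   ] w 0.0440 gf 0.0 F [-0.9 -0.3  1.2] q [ 0.6   0.86 -0.49  1.8   0.64  0.64 -0.01]
```

View pics/s2.png

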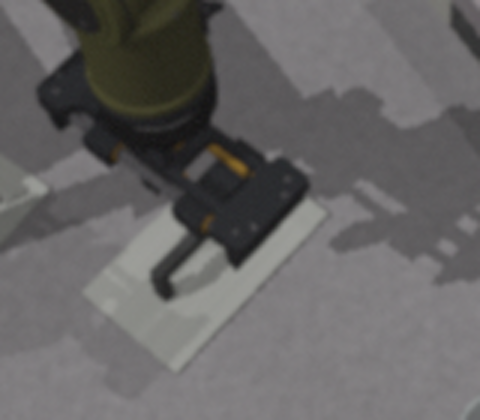

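The gripper, at (240,210), is above the handle, whose far end shows at (165,285), and its closing direction lies across the bar. The measured pose is 10 mm short in y, so I'll correct that on the way down and close.

```bash
python3 -m jog '{"translation":[[-1,-10.5,0],[0,0,-30],[0,0,-25],[0,0,-15],[0,0,-9],[0,0,0],[0,0,0],[0,0,0],[0,0,0],[0,0,0],[0,0,0]],"delta_rot":[[0,0,-0.7],[0,0,0],[0,0,0],[0,0,0],[0,0,0],[0,0,0],[0,0,0],[0,0,0],[0,0,0],[0,0,0],[0,0,0]],"gripper":[0,0,0,0,0,0,-1,-1,-1,-1,-1]}'
python3 s.py
```

```text
t: 9.1
tcp_pos: [0.5322, -0.2406, 0.0213]
ee_rot: [1.929, 2.477, 0.002]
force: [1.4, 0.4, 2.9]
grip_width: 0.0116
gripper_force: 30.0
t 9.10 tcp [ 0.5322 -0.2406  0.0213] close-dir 14.2 tilt z [ 0.002 -0.    -1.   ] w 0.0116 gf 30.0 F [1.4 0.4 2.9] q [ 0.57  0.98 -0.39  1.81  0.73  0.49 -0.08]
```

```bash
python3 -m jog '{"translation":[[0,0,20],[0,0,40],[0,0,50],[0,0,50],[0,30,0],[0,40,0],[0,40,0],[0,40,0],[0,40,0],[0,40,0],[0,40,0],[0,40,0],[0,30,0],[0,0,0],[0,0,0],[0,0,0]],"delta_rot":[[0,0,0],[0,0,0],[0,0,0],[0,0,0],[0,0,-2],[0,0,-2],[0,0,-2],[0,0,-2],[0,0,-2],[0,0,-2],[0,0,-2],[0,0,-2],[0,0,-0.8],[0,0,0],[0,0,0],[0,0,0]],"gripper":[-1,-1,-1,-1,-1,-1,-1,-1,-1,-1,-1,-1,-1,-1,-1,-1]}'
python3 s.py
python3 - <<'E'
from h import *
o=[]
for n in("top","scene"):
    c=vision.read_camera(n); np.savez(n+"2.npz",**c)
    x,y=(90,130) if n=="top" else (250,60)
    o.append(cv2.resize(c["pixels"][y:y+160,x:x+190],None,fx=2.1,fy=2.1,interpolation=2))
cv2.imwrite("pics/s3.png",np.hstack(o)[...,::-1])
E
```

```text
t: 10.7
tcp_pos: [0.5311, 0.0975, 0.1804]
ee_rot: [2.273, 2.167, -0.003]
force: [-0.8, -0.4, -2.2]
grip_width: 0.0114
gripper_force: 30.0
t 10.70 tcp [0.5311 0.0975 0.1804] close-dir -2.7 tilt z [-0.001 -0.002 -1.   ] w 0.0114 gf 30.0 F [-0.8 -0.4 -2.2] q [-0.01  0.69 -0.43  1.87  0.44  0.68 -0.75]
```

View pics/s3.png

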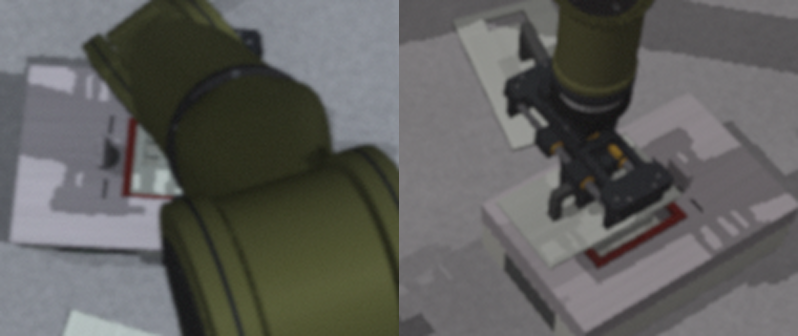

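The top view is blocked by the arm. In the scene view on the right, the plate hangs level with its -y end visible at crop (502,190)-(550,262). I'll measure that edge and the long side to get the panel origin in the hand.

```bash
python3 - <<'E'
from h import *
c=dict(np.load("scene2.npz")); W=cloud(c); Z=W[...,2]; px=c["pixels"].astype(int)
m=(c["z_map"]>0)&(abs(Z-.161)<.008)&(np.hypot(W[...,0]-.53,W[...,1]-.12)<.13)&(px.min(2)>70)
m=cv2.morphologyEx(m.astype(np.uint8),2,np.ones((3,3)))>0
tcp=np.array([.5311,.0975]); a=np.radians(-2.7); ex=np.array([np.cos(a),np.sin(a)]); ey=np.array([-ex[1],ex[0]])
q=W[m][:,:2]-tcp; X,Y=q@ex,q@ey
print(m.sum(),"z",np.percentile(Z[m],[5,50,95]).round(4),"X",np.percentile(X,[0,1,99,100]).round(4),"Y",np.percentile(Y,[0,1,99,100]).round(4))
for lo in np.arange(-.05,.05,.01):  # -y edge per x strip
    k=(X>lo)&(X<lo+.01)
    if k.sum()>5: print("x %.3f"%lo,"ymin %.4f"%Y[k].min(),"ymax %.4f"%Y[k].max(),k.sum())
for lo in np.arange(-.07,.10,.02):
    k=(Y>lo)&(Y<lo+.02)
    if k.sum()>3: print("y %.3f"%lo,"xmin %.4f xmax %.4f"%(X[k].min(),X[k].max()),"z %.4f"%np.median(Z[m][k]),k.sum())
E
```

```text
1321 z [0.1582 0.1611 0.1643] X [-0.0525 -0.049   0.0505  0.0523] Y [-0.0705 -0.0692  0.0941  0.1014]
x -0.050 ymin -0.0705 ymax 0.0082 121
x -0.040 ymin -0.0688 ymax 0.0033 120
x -0.030 ymin -0.0694 ymax -0.0138 90
x -0.020 ymin -0.0689 ymax -0.0039 74
x -0.010 ymin -0.0693 ymax -0.0013 88
x 0.000 ymin -0.0700 ymax 0.0164 119
x 0.010 ymin -0.0695 ymax 0.0207 156
x 0.020 ymin -0.0705 ymax 0.0195 150
x 0.030 ymin -0.0702 ymax 0.0999 139
x 0.040 ymin -0.0699 ymax 0.1014 233
y -0.070 xmin -0.0515 xmax 0.0509 z 0.1614 359
y -0.050 xmin -0.0507 xmax 0.0508 z 0.1613 344
y -0.030 xmin -0.0525 xmax 0.0495 z 0.1613 268
y -0.010 xmin -0.0496 xmax 0.0516 z 0.1608 219
y 0.010 xmin 0.0096 xmax 0.0523 z 0.1608 46
y 0.030 xmin 0.0450 xmax 0.0506 z 0.1594 17
y 0.050 xmin 0.0446 xmax 0.0512 z 0.1602 16
y 0.070 xmin 0.0417 xmax 0.0508 z 0.1608 23
y 0.090 xmin 0.0373 xmax 0.0507 z 0.1598 24
```

The panel origin matches the TCP to within 1 mm, and the plate is level. I'll move over the seat and stop above the wing.

```bash
python3 -m jog '{"translation":[[2,20,0],[0,30,0],[0,15,0],[0,0,-10],[0,0,-10],[0,0,0],[0,0,0],[0,0,0]],"delta_rot":[[0,0,0.2],[0,0,0],[0,0,0],[0,0,0],[0,0,0],[0,0,0],[0,0,0],[0,0,0]],"gripper":[-1,-1,-1,-1,-1,-1,-1,-1]}'
python3 s.py
python3 - <<'E'
from h import *
o=[]
for n in("top","scene"):
    c=vision.read_camera(n)
    x,y=(90,150) if n=="top" else (310,80)
    o.append(cv2.resize(c["pixels"][y:y+110,x:x+130],None,fx=3,fy=3,interpolation=2))
cv2.imwrite("pics/s4.png",np.hstack(o)[...,::-1])
E
```

```text
t: 11.6
tcp_pos: [0.5336, 0.1635, 0.1607]
ee_rot: [2.269, 2.172, -0.001]
force: [0.6, 0.4, -1.6]
grip_width: 0.0112
gripper_force: 30.0
t 11.60 tcp [0.5336 0.1635 0.1607] close-dir -2.5 tilt z [ 0.    -0.001 -1.   ] w 0.0112 gf 30.0 F [ 0.6  0.4 -1.6] q [-0.14  0.73 -0.4   1.84  0.44  0.66 -0.85]
```

View pics/s4.png

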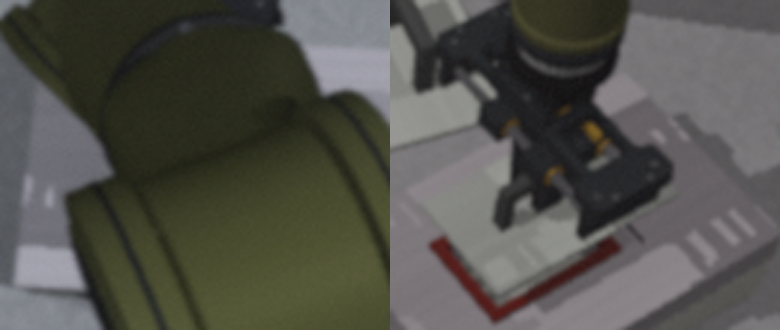

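The slot is hidden from both cameras: in the scene half, the plate sits over the gasket at (525,290), with an index line at (635,232). I'll lower slowly and watch the force.

```bash
python3 -m jog '{"translation":[[-0.3,-0.9,0],[0,0,-5],[0,0,-5],[0,0,-4],[0,0,-4],[0,0,-3],[0,0,-3],[0,0,0],[0,0,0]],"delta_rot":[[0,0,0],[0,0,0],[0,0,0],[0,0,0],[0,0,0],[0,0,0],[0,0,0],[0,0,0],[0,0,0]],"gripper":[-1,-1,-1,-1,-1,-1,-1,-1,-1]}'
python3 s.py
```

```text
t: 12.6
tcp_pos: [0.5331, 0.1636, 0.1367]
ee_rot: [2.268, 2.174, 0.0]
force: [0.2, -0.6, -1.9]
grip_width: 0.0116
gripper_force: 30.0
t 12.60 tcp [0.5331 0.1636 0.1367] close-dir -2.4 tilt z [ 0.  0. -1.] w 0.0116 gf 30.0 F [ 0.2 -0.6 -1.9] q [-0.16  0.77 -0.38  1.86  0.47  0.61 -0.87]
```

```bash
python3 -m jog '{"translation":[[0,-0.6,-4],[0,0,-4],[0,0,-4],[0,0,-3],[0,0,-3],[0,0,-2],[0,0,0],[0,0,0],[0,0,0]],"delta_rot":[[0,0,0],[0,0,0],[0,0,0],[0,0,0],[0,0,0],[0,0,0],[0,0,0],[0,0,0],[0,0,0]],"gripper":[-1,-1,-1,-1,-1,-1,-1,-1,-1]}'
python3 s.py
```

```text
t: 13.5
tcp_pos: [0.5332, 0.163, 0.1168]
ee_rot: [2.268, 2.174, 0.0]
force: [0.1, -0.9, -2.0]
grip_width: 0.0115
gripper_force: 30.0
t 13.50 tcp [0.5332 0.163  0.1168] close-dir -2.4 tilt z [ 0.  0. -1.] w 0.0115 gf 30.0 F [ 0.1 -0.9 -2. ] q [-0.17  0.8  -0.36  1.87  0.49  0.56 -0.89]
```

```bash
python3 -m jog '{"translation":[[0,0,-1],[0,0,-1],[0,0,-1],[0,0,-1],[0,0,0],[0,0,0]],"delta_rot":[[0,0,0],[0,0,0],[0,0,0],[0,0,0],[0,0,0],[0,0,0]],"gripper":[-1,-1,-1,-1,-1,-1]}'
python3 s.py
python3 -m jog '{"translation":[[0,0,-1],[0,0,-1],[0,0,-1],[0,0,0],[0,0,0],[0,0,0]],"delta_rot":[[0,0,0],[0,0,0],[0,0,0],[0,0,0],[0,0,0],[0,0,0]],"gripper":[-1,-1,-1,-1,-1,-1]}'
python3 s.py
```

```text
t: 14.1
tcp_pos: [0.5333, 0.163, 0.1131]
ee_rot: [2.268, 2.174, 0.001]
force: [-2.0, -0.3, 5.7]
grip_width: 0.0116
gripper_force: 30.0
t 14.10 tcp [0.5333 0.163  0.1131] close-dir -2.4 tilt z [ 0.001  0.    -1.   ] w 0.0116 gf 30.0 F [-2.  -0.3  5.7] q [-0.17  0.8  -0.35  1.87  0.49  0.56 -0.89]
t: 14.7
tcp_pos: [0.5333, 0.163, 0.1113]
ee_rot: [2.267, 2.173, 0.001]
force: [-2.7, -1.5, 14.7]
grip_width: 0.0117
gripper_force: 30.0
t 14.70 tcp [0.5333 0.163  0.1113] close-dir -2.4 tilt z [ 0.001 -0.    -1.   ] w 0.0117 gf 30.0 F [-2.7 -1.5 14.7] q [-0.17  0.8  -0.35  1.87  0.5   0.55 -0.9 ]
```

The TCP is at 0.1113, which is the computed frame-contact height, and 14.7 N is above the full-squeeze force. One last check before handing in.

```bash
python3 - <<'E'
from h import *
c=vision.read_camera("scene"); W=cloud(c); Z=W[...,2]; px=c["pixels"].astype(int)
fit(c,.533,.16,.09,.085,.1,"gasket seen",True)
tcp=np.array([.5333,.163]); a=np.radians(-2.4); ex=np.array([np.cos(a),np.sin(a)]); q=W[...,:2]-tcp; X=q@ex; Y=q@np.array([-ex[1],ex[0]])
for x,y in((-.03,-.055),(.03,-.055),(.04,0),(.045,.06),(.045,.09)):
    k=(abs(X-x)<.008)&(abs(Y-y)<.008)&(c["z_map"]>0)&(Z<.11); print(x,y,"z %.4f"%np.median(Z[k]),k.sum())
cv2.imwrite("pics/s5.png",cv2.resize(c["pixels"][80:220,290:450],None,fx=4,fy=4,interpolation=2)[...,::-1])
E
python3 s.py
```

```text
gasket seen none
-0.03 -0.055 z 0.0917 35
0.03 -0.055 z 0.0925 41
0.04 0 z 0.0925 41
0.045 0.06 z 0.0895 18
0.045 0.09 z 0.0907 26
t 14.75 tcp [0.5333 0.163  0.1112] close-dir -2.4 tilt z [ 0.001 -0.    -1.   ] w 0.0118 gf 30.0 F [-3.9 -2.1 15.3] q [-0.17  0.8  -0.35  1.87  0.5   0.55 -0.9 ]
```

View pics/s5.png

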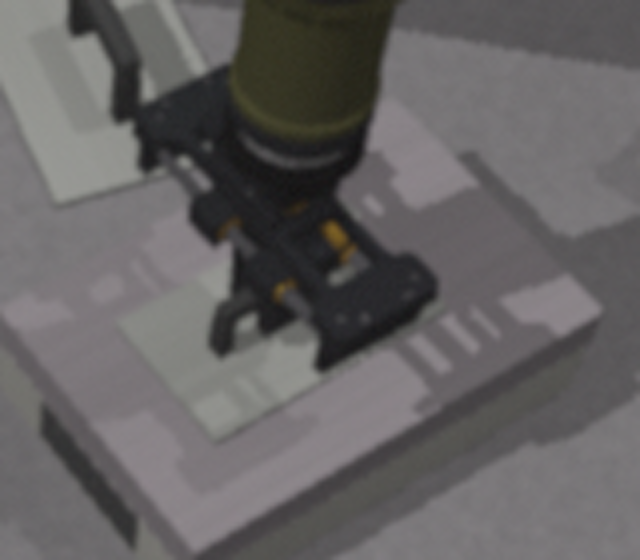

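The picture shows the plate, with its near corner at (215,440), lying flat against the frame and no red gasket visible. The gripper is still holding the handle at about (280,310). I'm handing in.

```bash
python3 -c "
from station import ctrl
print(ctrl.job_done())"
```

```text
the job is handed in; nothing more can be done
None
```

I turned the fastener into line, then put the panel over the opening with the fastener through its slot, and handed in at about 15 s with the arm holding it down at about 15 N; the slot fit was hidden from both cameras, and I got no verdict back.

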